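# Put the dough scraper away in its block

### The arm

A 6-joint arm with a two-finger parallel gripper is mounted at the origin on a cart in front of the work surface, level with it; the furniture and walls round the work are solid. World frame = base frame: x ahead of the robot, y to its left, z up, the work surface at z = 0. Lengths are in mm, angles in degrees, forces in N, time in s.
With the tool pointing down it reaches from about 350 to 850 mm from the base axis. Payload 8.1 kg.
Tool frame: the origin (TCP) lies midway between the tips of the shut fingers; the grasp point (between the pads) lies 19 mm behind it; z points along the fingers, y is the line along which they close (so a half turn about z gives the same grasp; the last joint's range is limited). The gripper opens to 85 mm and grips with 20 to 120 N. Pads are 22 mm wide; open, the fingers measure 114 mm over their backs; the gripper's body (76 mm by 85 mm) begins 54 mm behind the grasp point. The pads swing forward as they close: fully open they stand 13 mm farther back than shut.
Start: joints at [-79.549, 7.471, 85.268, -0, 87.261, -4.893], TCP at [158.787, -578.612, 231.292] pointing down, gripper open.
Joint ranges: [-169.43, 169.43], [-51.17, 129.36], [1.28, 143.12], [-76.62, 256.62], [0, 156.53], [-152.29, 152.29]. Speed limits (degrees/s): [136.94, 136.94, 159.86, 180, 180, 180].

### API

Orientations are given as [roll, pitch, yaw] about the fixed x, y, z axes, in that order (R = Rz(yaw) Ry(pitch) Rx(roll)).
In Python, from bench import r gives the robot as it stands.
- The arm moves only by the tool send_rows, never from a script. Its argument "increments" is a list of rows, each a list of 6 numbers: the shift along the tool's x, y, z in mm, then the turn, a rotation vector about the tool's x, y, z in rad. A call has 1 to 5 rows; each row shifts and turns the commanded pose from where the row before left it, along the tool's axes as they then stand; what a row does not reach is not made up. A row lasts 1/8 s, in which the tool goes at most 62.5 mm and 10.7 degrees, less where a joint would pass 70% of its speed; a pose out of reach is approached as far as the arm can. A call is refused whole if a number of a shift passes 62.5 or a number of a turn 0.188, either way. A call with a gripper value outside its range is refused whole. "grip" is the closure, from -1 (fully open) to 1 (shut), set as the call begins (left out, the last holds). The fingers move at their own pace and stop on an object; "grip_force" is the grip in N (left out, the last holds). Time passes only in rows, so rows that do not move let the fingers close. It gives the time, the measured TCP pose, the force, the opening and the grip force at its end, in the units of the state.
- r.sense(): the state, without advancing time (a new reading comes with each control period).
- r.snapshot(name): name is "scene" or "side" or "wrist"; returns a dict with "img" (384x512x3 uint8, blue, green, red), "z_map" (384x512 float32, mm along the optical axis (not along the pixel's ray), 0 where there is no reading), "fx", "fy", "cx", "cy" (pixels), "D" ([k1, k2, p1, p2, k3] as OpenCV has them; the pictures are not rectified), "view" (4x4, takes a point from world to camera coordinates). Camera axes: x right, y down, z forward; pixel columns grow to the right and rows downward; lengths in mm; the calibration is good to about 2 mm. A picture is of the moment at which its call begins.
- r.hand_in(): hands the job in; it is judged then, once.
The state is a dict: "time": time; "joint_pos": joint angles; "qd": joint speeds; "joint_efforts": joint torques, N m; "tool_pos": TCP position; "tcp_rot": TCP orientation; "ft_force": force on the tool from outside, world axes, zero at the start; "wrist_torque": the same for the moment, N m; "finger_gap": finger opening in mm; "grip_force": force on a finger pad.
Only numpy, scipy, OpenCV 4.12 (cv2) and the standard library are available. Lean on these libraries where they do the work, as an engineer would, in place of code of your own. Each camera call takes 0.05 s, during which the arm holds its last target. There are 200 camera calls.

### The job

Put the dough scraper away: take it out of the wire draining rack and slide its blade straight down into the long slot of the wooden tool block until it is fully home on the slot's floor, keeping hold of it all the way down, then let go and leave it standing there. Do not knock the other things on the worktop about.

Things in the scene. Friction and masses are not known exactly. Their poses are not given: they have to be found in the camera images.
- scraper: Dough scraper standing blade down in the rack's middle slot (leaning up to 5 degrees, maybe off-centre along it): flat steel blade, bar-shaped wooden handle along its top. About 0.2 kg, 114 mm tall. Origin: middle of the blade's lower edge; x across the blade (4 mm thick), y along the edge (100 mm), z up toward the handle. Blade shows 80 mm below the handle. Either way round is fine.
- scraper_handle (a point): Centre of the scraper's wooden handle, 97 mm above the blade's lower edge; axes as the scraper. Handle 20 mm thick (x), 96 mm long (y), 34 mm high (z), with flat sides facing x; its underside is 17 mm below this point.
- rack: Fixed steel wire draining rack, 76 x 110 mm, tray floor 8 mm above the worktop, with four wire hoops 57 mm high parallel to y, leaving three slots 8 mm wide; the scraper stands in the middle one. Origin: centre of the underside; y along the slots, z up.
- slot_mouth (a point): Centre of the mouth of the long slot, in the top face of the tool block. x across the slot, y along it, z up. Slot 10 mm wide (x), 112 mm long (y), 60 mm deep, with chamfered lips. With the blade home on the slot's floor, the handle's underside is 20 mm above the block's top.
- block: Fixed tool block of dark wood, 80 (x) x 130 (y) mm, top 75 mm above the worktop. Origin: centre of the underside. The long slot runs along y, 12 mm to the +x side of the centre; on the other side, 30 mm from it, lie two short slots (36 mm long) that the blade does not fit.
- garlic: Bystander: loose garlic bulb, 53 mm wide and high, near the front edge. Origin: centre of the underside.
- tin_tomato: Bystander: loose food tin, 75 mm across, 58 mm high, behind the task's things. Origin: centre of the underside.
- egg_timer: Bystander: loose round egg timer, 66 mm across, 59 mm high, behind the task's things near the hob. Origin: centre of the underside.
- salt_shaker: Bystander: loose salt shaker, 44 mm across, 90 mm high, behind the task's things near the left wall. Origin: centre of the underside.

How it is judged (in metres and radians):
On the way, in this order (a step that is already met when the one before it is completed fails the run):
1. the scraper is lifted clear of the rack (height (world z) of scraper above 0.065 m), for 0.1 s.
2. still held in the fingers, its blade is at least 40 mm down the long slot (x of scraper in the frame of slot_mouth between -0.006 and 0.006 m and y of scraper in the frame of slot_mouth between -0.012 and 0.012 m and angle between the y axis of scraper and the y axis of slot_mouth, either way round below 0.15 rad and z of scraper in the frame of slot_mouth below -0.04 m and contact force between scraper and the fingers above 0.5 N), for 0.1 s.
At the end, for the whole second after the job is handed in: The scraper stands released and at rest, blade down in the long slot: lower edge 55 mm or more below the mouth, within 6 mm across and 12 mm along of the slot's centre, parallel within 0.15 rad, leaning under 0.12 rad; the four loose bystanders within 30 mm of their starts (x of scraper in the frame of slot_mouth between -0.006 and 0.006 m and y of scraper in the frame of slot_mouth between -0.012 and 0.012 m and angle between the y axis of scraper and the y axis of slot_mouth, either way round below 0.15 rad and z of scraper in the frame of slot_mouth below -0.055 m and angle between scraper's own z axis and vertical below 0.12 rad and linear speed of scraper below 0.02 m/s and distance of each of garlic, tin_tomato, egg_timer, salt_shaker from where it was at the start of the episode below 0.03 m); the robot touches nothing.
It fails at once if the garlic bulb is shifted by more than 30 mm (distance of garlic from where it was at the start of the episode above 0.03 m).
It fails at once if the food tin is shifted by more than 30 mm (distance of tin_tomato from where it was at the start of the episode above 0.03 m).
It fails at once if the egg timer is shifted by more than 30 mm (distance of egg_timer from where it was at the start of the episode above 0.03 m).
It fails at once if the salt shaker is shifted by more than 30 mm (distance of salt_shaker from where it was at the start of the episode above 0.03 m).
It also fails if it takes over 42 s, if anything falls off the work surface, if the arm or the gripper's body presses on something with over 40 N, if the wrist force passes 120 N, or if a joint passes its speed limit or range.

## Working session

There is one attempt and no reset: what is moved stays moved. The work goes in short steps, Python scripts to look and compute and a tool call to move; the robot and the scene stay as the last step left them, time stands still between calls to the robot, and variables do not carry over. Pictures are saved under pics/ and viewed, at most 10 in all, crops included, and the job is handed in when it is done.

Besides the shell and the picture viewer there is one more tool, called after "Request:" as name(argument=value, ...) on one line, values as JSON. send_rows: Moves the arm, as the interface text tells. Its arguments: {"type":"object","properties":{"increments":{"type":"array"},"grip":{"type":"number"},"grip_force":{"type":"number"}},"required":["increments"]}

```bash
mkdir -p pics; cat > h.py <<'E'
import numpy as np, cv2, pickle
from bench import r
def snap(n,tag):
    s=r.snapshot(n); pickle.dump(s,open(f'pics/{tag}.pkl','wb')); cv2.imwrite(f'pics/{tag}.png',s['img']); return s
def load(tag): return pickle.load(open(f'pics/{tag}.pkl','rb'))
def cloud(s):
    h,w=s['z_map'].shape
    u,v=np.meshgrid(np.arange(w),np.arange(h))
    K=np.array([[s['fx'],0,s['cx']],[0,s['fy'],s['cy']],[0,0,1.]])
    p=cv2.undistortPoints(np.stack([u,v],-1).reshape(-1,1,2).astype(float),K,np.array(s['D'],float)).reshape(h,w,2)
    z=s['z_map'].astype(float)
    c=np.dstack([p[...,0]*z,p[...,1]*z,z,np.ones_like(z)])
    W=(c@np.linalg.inv(np.array(s['view'])).T)[...,:3]
    W[z==0]=np.nan
    return W
E
python3 - <<'E'
from h import *
a=snap('scene','s0');b=snap('side','d0')
print(r.sense())
cv2.imwrite('pics/sd.png',cv2.resize(np.hstack([a['img'],b['img']]),(800,300)))
for s in(a,b): print(np.linalg.inv(np.array(s['view'])).round(2).tolist(),s['fx'])
E
```

```text
{'time': 0.1, 'joint_pos': array([-7.95507719e+01,  7.51111441e+00,  8.53227788e+01, -4.61811361e-04,
        8.72626545e+01, -4.89368674e+00]), 'qd': array([-0.09908226, -0.13843554, -0.17962819,  0.09858556, -0.04785289,
        0.00767568]), 'joint_efforts': array([ 7.61792762e-04, -5.70950782e+01, -5.01942372e+01, -2.98876021e-04,
        8.16009444e-03,  9.36507064e-06]), 'tool_pos': array([ 158.67884835, -578.12005857,  230.34836681]), 'tcp_rot': array([-1.79903765e+02, -7.77663941e-03,  1.53429308e+01]), 'ft_force': array([0.49366554, 0.40165768, 0.53043784]), 'wrist_torque': array([ 0.05452691,  0.02740077, -0.00930487]), 'grip_force': 0.0, 'finger_gap': 85.53389830768481}
[[-0.17, -0.84, 0.51, 185.48], [-0.98, 0.14, -0.1, 176.14], [0.01, -0.52, -0.85, 816.65], [0.0, 0.0, 0.0, 1.0]] 353.4673284567813
[[0.99, -0.09, 0.08, 537.74], [-0.12, -0.65, 0.75, -550.13], [-0.02, -0.75, -0.66, 622.25], [0.0, 0.0, 0.0, 1.0]] 415.3439618979895
```

View pics/s0.png

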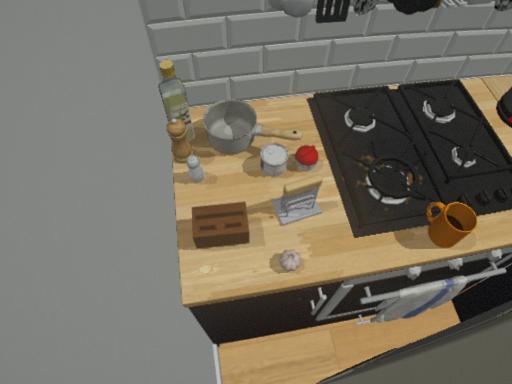

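View pics/d0.png

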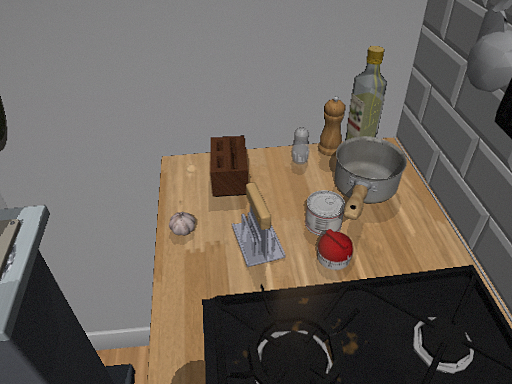

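The scene picture shows the block at about (220,225), the scraper handle at (303,187) over the rack at (298,205), the garlic at (290,260), the tin at (274,160) and the timer at (307,156). The side picture shows the same layout, with the handle at (260,205) and the block at (230,165). Next I measure them from depth.

```bash
python3 - <<'E'
from h import *
for t,rb,rh in(('s0',(185,195,255,250),(275,170,330,225)),('d0',(200,125,255,205),(230,175,290,270))):
    s=load(t);W=cloud(s)
    def reg(b): return W[b[1]:b[3],b[0]:b[2]].reshape(-1,3), s['img'][b[1]:b[3],b[0]:b[2]].reshape(-1,3)
    P,C=reg(rb)
    m=(abs(P[:,2]-75)<6); q=P[m]; rect=cv2.minAreaRect(q[:,:2].astype(np.float32)); print(t,'block',rect,np.nanmedian(q[:,2]))
    P,C=reg(rh)
    m=(P[:,2]>80)&(P[:,2]<140); q=P[m]; print('handle',m.sum(),cv2.minAreaRect(q[:,:2].astype(np.float32)),np.percentile(q[:,2],[5,50,95]),q.mean(0))
    mt=P[:,2]>112; q=P[mt]; print(' top',mt.sum(),q.mean(0),cv2.minAreaRect(q[:,:2].astype(np.float32)))
    m=(P[:,2]>2)&(P[:,2]<14); q=P[m]; print('tray',cv2.minAreaRect(q[:,:2].astype(np.float32)))
    cv2.imwrite(f'pics/{t}b.png',cv2.resize(s['img'][rb[1]:rb[3],rb[0]:rb[2]],None,fx=7,fy=7,interpolation=2))
    cv2.imwrite(f'pics/{t}h.png',cv2.resize(s['img'][rh[1]:rh[3],rh[0]:rh[2]],None,fx=6,fy=6,interpolation=2))
E
```

```text
s0 block ((565.5709228515625, 188.05404663085938), (130.63967895507812, 81.86524200439453), 86.1482925415039) 74.97601097794234
handle 493 ((602.9686279296875, -15.619476318359375), (20.81089973449707, 95.94330596923828), 9.385100364685059) [ 93.87144349 118.79839008 123.01339091] [598.62807539 -13.5382595  113.71204502]
 top 328 [600.89240865 -14.74564436 120.00070277] ((603.1063842773438, -16.324085235595703), (20.7844181060791, 94.28524017333984), 9.522067070007324)
tray ((632.7280883789062, -36.796730041503906), (147.9020233154297, 171.44891357421875), 78.52581787109375)
d0 block ((562.0072631835938, 218.55767822265625), (93.67989349365234, 198.60269165039062), 5.119424819946289) 75.33078318074126
handle 676 ((604.4696655273438, -17.505592346191406), (20.170875549316406, 98.25286102294922), 10.047874450683594) [ 95.14323634 120.80825013 123.66516981] [604.0660878  -28.62984098 115.32843774]
 top 483 [604.24624089 -23.50588557 120.94340657] ((604.3043823242188, -16.572547912597656), (20.170875549316406, 96.35773468017578), 10.047874450683594)
tray ((614.7203369140625, 56.490379333496094), (274.0108947753906, 130.02244567871094), 79.34864044189453)
```

```bash
python3 - <<'E'
from h import *
A=load('s0');B=load('d0')
pts=[]
for s,rh in((A,(275,170,330,225)),(B,(230,175,290,270))):
    W=cloud(s)[rh[1]:rh[3],rh[0]:rh[2]].reshape(-1,3); W=W[np.isfinite(W).all(1)]
    c=np.cos(np.radians(9.7));n=np.sin(np.radians(9.7))
    d=W-[603.7,-16.5,0]; L=np.c_[d[:,0]*c+d[:,1]*n,-d[:,0]*n+d[:,1]*c,d[:,2]]
    m=(abs(L[:,1])<44)&(abs(L[:,0])<25)
    L=L[m]
    top=L[(L[:,2]>115)&(abs(L[:,0])<7)]
    f=np.linalg.lstsq(np.c_[top[:,:2],np.ones(len(top))],top[:,2],rcond=None)[0];print('top',len(top),f)
    sd=L[(L[:,2]>92)&(L[:,2]<114)]
    for z in range(30,126,6):
        q=L[(abs(L[:,2]-z)<3)]
        if len(q)>2: print(z,len(q),np.percentile(q[:,0],[2,50,98]).round(1),np.percentile(q[:,1],[2,98]).round(1))
E
python3 - <<'E'
import cv2
a=cv2.imread('pics/s0b.png');b=cv2.imread('pics/s0h.png')
a=cv2.resize(a,(400,314));b=cv2.resize(b,(314,314))
import numpy as np;cv2.imwrite('pics/crop.png',np.hstack([a,b]))
E
```

```text
top 193 [ 6.09147410e-02 -8.23145644e-03  1.21461718e+02]
30 35 [-21.5  -1.9  17.4] [-36.5  41.9]
36 38 [-21.   -2.3   4.1] [-41.8  42. ]
42 17 [-21.6  -2.1  20. ] [-42.3  42.2]
48 28 [-21.4  -5.9  19.8] [-39.3  41.4]
54 133 [-22.1  -7.7  -0.8] [-38.5  40.7]
60 52 [-20.6  -1.9  -0.9] [-40.4  41.2]
66 31 [-3.  -1.8 -0.4] [-41.7  38. ]
72 42 [-3.  -1.7 -0.5] [-41.2  42.6]
78 9 [-2.8 -2.  -1.8] [-30.3  42. ]
90 11 [-9.6 -8.7 -7.6] [-41.4  43.5]
96 35 [-10.8  -9.7  -7.6] [-41.4  41.1]
102 44 [-10.7  -9.6  -8.4] [-40.5  42.8]
108 45 [-10.6  -9.5  -8.4] [-41.7  43.4]
114 46 [-10.9  -9.5  -8. ] [-41.1  42.2]
120 242 [-10.3  -2.3   8.8] [-42.3  42.6]
top 277 [5.73282490e-02 4.13433336e-04 1.22541961e+02]
30 39 [-20.8  -4.7  20.9] [-40.   40.2]
36 34 [-20.3  -4.4  21.6] [-38.1  42.1]
42 37 [-20.3  -6.3  22.8] [-40.3  40.9]
48 48 [-20.4  -0.7  22.8] [-39.6  41.5]
54 152 [-20.7  -6.2  22. ] [-36.   37.1]
60 92 [-20.3  -5.3  20.8] [-34.9  37. ]
66 18 [-1.5 -0.8 -0.4] [-38.6  39.6]
72 7 [-0.8 -0.5 -0.2] [-42.5 -28.2]
78 4 [-0.8 -0.5 -0.1] [-43.6 -37. ]
96 28 [-9.3 -8.7 -7.9] [-41.4  40. ]
102 32 [-9.5 -8.8 -7.7] [-43.1  35. ]
108 34 [-9.5 -8.8 -7.7] [-43.2  38.9]
114 38 [-9.3 -8.7 -7.8] [-41.9  39.2]
120 297 [-8.8 -0.6  9.8] [-42.8  41.4]
```

View pics/crop.png

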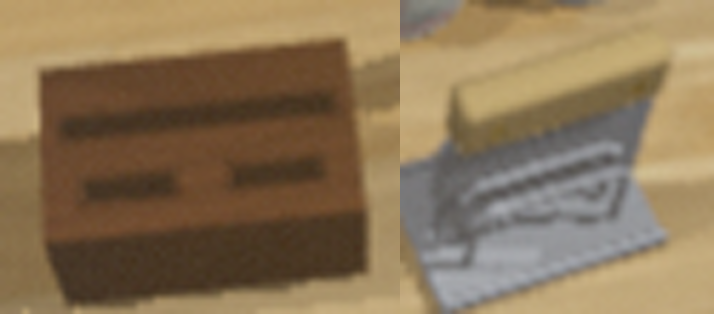

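The left crop shows the long slot at the far (+x) edge of the block and the short slots toward the robot. The right crop shows the handle standing nearly upright in the rack. I get the slot centre from both cameras.

```bash
python3 - <<'E'
from h import *
for t,rb in(('s0',(185,195,255,250)),('d0',(200,125,255,205))):
    s=load(t);W=cloud(s);P=W[rb[1]:rb[3],rb[0]:rb[2]].reshape(-1,3)
    h,w=s['z_map'].shape
    K=np.array([[s['fx'],0,s['cx']],[0,s['fy'],s['cy']],[0,0,1.]])
    V=np.array(s['view'])
    # rectified top view, 0.5mm/px, x down range 515..620, y 115..260
    X,Y=np.meshgrid(np.arange(515,621,.5),np.arange(115,261,.5))
    pts=np.stack([X,Y,np.full_like(X,75)],-1).reshape(-1,3)
    uv=cv2.projectPoints(pts,cv2.Rodrigues(V[:3,:3])[0],V[:3,3],K,np.array(s['D'],float))[0].reshape(*X.shape,2).astype(np.float32)
    im=cv2.remap(s['img'],uv[...,0],uv[...,1],cv2.INTER_CUBIC); 
    cv2.imwrite(f'pics/{t}top.png',cv2.resize(im,None,fx=1.5,fy=1.5))
a=cv2.imread('pics/s0top.png');b=cv2.imread('pics/d0top.png');cv2.imwrite('pics/tops.png',np.hstack([a,b]));print(a.shape)
E
```

```text
(438, 318, 3)
```

View pics/tops.png

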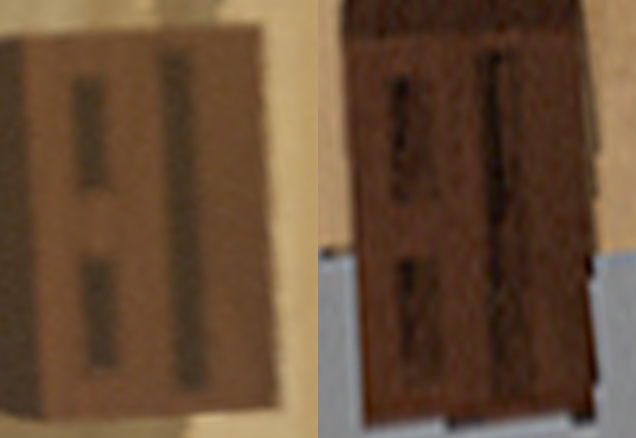

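The left rectified view puts the slot from (176,52) to (190,385). At 3 px/mm that gives a centre of about (577.5, 188.3) and a yaw of about -3°. The handle centre is about (603.7, -16.6) with yaw 9.7°. I plan the approach from these.

```bash
cat > plan.py <<'E'
import numpy as np
def plan(p0,yaw0,p1,yaw1,N):
    p=np.array(p0,float);yaw=yaw0
    for i in range(N):
        d=(np.array(p1)-p)/(N-i); a=np.radians(yaw); w=round(-np.radians((yaw1-yaw)/(N-i)),3)
        t=np.round([d[0]*np.cos(a)+d[1]*np.sin(a),d[0]*np.sin(a)-d[1]*np.cos(a),-d[2]]).astype(int) if i<N-1 else np.round([d[0]*np.cos(a)+d[1]*np.sin(a),d[0]*np.sin(a)-d[1]*np.cos(a),-d[2]],1)
        print([*t.tolist(),0,0,w])
        p=p+[t[0]*np.cos(a)+t[1]*np.sin(a),t[0]*np.sin(a)-t[1]*np.cos(a),-t[2]]; yaw-=np.degrees(w)
    print(p,yaw)
E
python3 -c "
from plan import *
plan([158.8,-578.6,231.3],15.34,[603.7,-16.6,190],99.7,15)"
```

```text
[39, -28, 3, 0, 0, np.float64(-0.098)]
[41, -24, 3, 0, 0, np.float64(-0.098)]
[43, -20, 3, 0, 0, np.float64(-0.098)]
[45, -16, 3, 0, 0, np.float64(-0.098)]
[46, -12, 3, 0, 0, np.float64(-0.098)]
[47, -7, 3, 0, 0, np.float64(-0.098)]
[48, -2, 3, 0, 0, np.float64(-0.098)]
[48, 3, 3, 0, 0, np.float64(-0.098)]
[47, 7, 2, 0, 0, np.float64(-0.098)]
[46, 12, 3, 0, 0, np.float64(-0.098)]
[45, 16, 2, 0, 0, np.float64(-0.098)]
[43, 21, 3, 0, 0, np.float64(-0.099)]
[41, 25, 2, 0, 0, np.float64(-0.098)]
[39, 28, 3, 0, 0, np.float64(-0.099)]
[35.8, 32.3, 2.3, 0, 0, np.float64(-0.098)]
[603.68195155 -16.57888499 190.        ] 99.67938744325717
```

Request:
send_rows(increments=[[39, -28, 3, 0, 0, -0.098], [41, -24, 3, 0, 0, -0.098], [43, -20, 3, 0, 0, -0.098], [45, -16, 3, 0, 0, -0.098], [46, -12, 3, 0, 0, -0.098]], grip=-1)

```text
time: 0.72
tool_pos: [307.4, -390.4, 215.8]
tcp_rot: [-180.0, -0.0, 43.6]
ft_force: [-0.3, 0.2, 0.1]
finger_gap: 85.3
grip_force: 0.0
```

Request:
send_rows(increments=[[47, -7, 3, 0, 0, -0.098], [48, -2, 3, 0, 0, -0.098], [48, 3, 3, 0, 0, -0.098], [47, 7, 2, 0, 0, -0.098], [46, 12, 3, 0, 0, -0.098]])

```text
time: 1.35
tool_pos: [456.0, -203.7, 202.0]
tcp_rot: [-180.0, -0.0, 71.7]
ft_force: [0.6, -1.1, -0.6]
finger_gap: 85.2
grip_force: 0.0
```

Request:
send_rows(increments=[[45, 16, 2, 0, 0, -0.098], [43, 21, 3, 0, 0, -0.099], [41, 25, 2, 0, 0, -0.098], [39, 28, 3, 0, 0, -0.099], [35.8, 32.3, 2.3, 0, 0, -0.098]])

```text
time: 1.98
tool_pos: [604.1, -15.1, 189.3]
tcp_rot: [-180.0, -0.0, 99.9]
ft_force: [0.8, -0.5, -0.1]
finger_gap: 85.4
grip_force: 0.0
```

Request:
send_rows(increments=[[0, 0, 0, 0, 0, 0], [0, 0, 0, 0, 0, 0]])

```text
time: 2.22
tool_pos: [603.1, -16.6, 189.3]
tcp_rot: [-179.9, -0.0, 99.7]
ft_force: [0.1, -0.4, 0.4]
finger_gap: 85.0
grip_force: 0.0
```

```bash
python3 - <<'E'
from h import *
s=snap('wrist','w0');W=cloud(s)
P=W.reshape(-1,3);m=(P[:,2]>112)&(P[:,2]<130)&(abs(P[:,0]-603)<25)&(abs(P[:,1]+16)<60);q=P[m]
print(m.sum(),cv2.minAreaRect(q[:,:2].astype(np.float32)),np.median(q[:,2]))
m=(P[:,2]>68)&(P[:,2]<82)&(abs(P[:,0]-565)<60)&(abs(P[:,1]-188)<90);q=P[m]
print(m.sum()); 
if m.sum()>5: print(cv2.minAreaRect(q[:,:2].astype(np.float32)))
E
```

```text
3576 ((605.85888671875, -14.366168975830078), (20.047515869140625, 93.98900604248047), 10.057236671447754) 121.45487319929669
70
((594.5947265625, 123.81116485595703), (16.19017219543457, 2.371652603149414), 3.857229471206665)
```

View pics/w0.png

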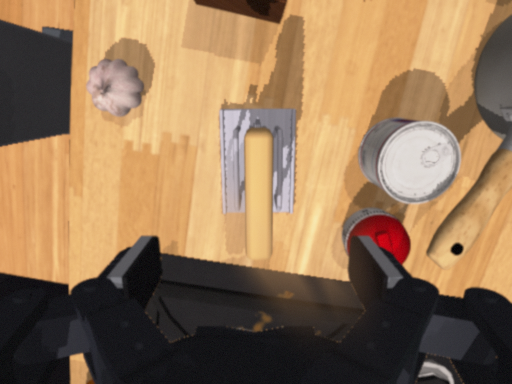

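The wrist picture shows the handle from (258,125) to (258,260) lying along the tool axis, with the fingers either side at (145,265) and (370,265). The way down is clear, and the tin and timer sit lower than the fingertips will reach.

Request:
send_rows(increments=[[1, 1, 30, 0, 0, 0], [0, 0, 30, 0, 0, 0], [0, 0, 25, 0, 0, 0], [0, 0, 15, 0, 0, 0], [0, 0, 5, 0, 0, 0]])

```text
time: 2.9
tool_pos: [603.8, -16.1, 84.3]
tcp_rot: [-179.9, -0.0, 99.6]
ft_force: [0.6, 0.4, 1.2]
finger_gap: 85.4
grip_force: 0.0
```

Request:
send_rows(increments=[[0, 0, 0, 0, 0, 0], [0, 0, 0, 0, 0, 0], [0, 0, 0, 0, 0, 0], [0, 0, 0, 0, 0, 0]], grip=1, grip_force=40)

```text
time: 3.4
tool_pos: [605.1, -15.4, 85.8]
tcp_rot: [179.9, 0.0, 99.7]
ft_force: [-0.2, -0.1, 3.5]
finger_gap: 19.5
grip_force: 40.1
```

Request:
send_rows(increments=[[0, 0, 0, 0, 0, 0], [0, 0, 0, 0, 0, 0], [0, 0, 0, 0, 0, 0], [0, 0, 0, 0, 0, 0]])

```text
time: 3.9
tool_pos: [605.1, -15.4, 85.8]
tcp_rot: [179.9, 0.0, 99.7]
ft_force: [-0.5, -0.5, 4.5]
finger_gap: 19.7
grip_force: 40.2
```

Request:
send_rows(increments=[[0, 0, -5, 0, 0, 0], [0, 0, -15, 0, 0, 0], [0, 0, -20, 0, 0, 0], [0, 0, -25, 0, 0, 0], [0, 0, -20, 0, 0, 0]])

```text
time: 4.53
tool_pos: [604.6, -15.5, 172.2]
tcp_rot: [179.9, 0.0, 99.7]
ft_force: [-0.8, -0.1, -2.2]
finger_gap: 19.4
grip_force: 40.3
```

Request:
send_rows(increments=[[0, 0, -15, 0, 0, 0], [0, 0, -5, 0, 0, 0], [0, 0, 0, 0, 0, 0], [0, 0, 0, 0, 0, 0]])

```text
time: 5.03
tool_pos: [603.8, -15.4, 188.8]
tcp_rot: [-179.9, -0.0, 99.7]
ft_force: [0.4, -0.2, -2.9]
finger_gap: 19.5
grip_force: 40.3
```

```bash
python3 - <<'E'
from plan import *
from bench import r
s=r.sense();print(s['tool_pos'],s['tcp_rot'],s['ft_force'],s['finger_gap'])
p=s['tool_pos'];plan(p,s['tcp_rot'][2],[577.5,188.3,p[2]],87,8)
E
```

```text
[603.77975557 -15.35534858 188.76408244] [-1.79889377e+02 -3.07018535e-02  9.96807975e+01] [ 0.42975277 -0.19464944 -2.93178225] 19.50366197583868
[26, 1, 0, 0, 0, np.float64(0.028)]
[26, 0, 0, 0, 0, np.float64(0.028)]
[26, 0, 0, 0, 0, np.float64(0.028)]
[25, -1, 0, 0, 0, np.float64(0.027)]
[26, -2, 0, 0, 0, np.float64(0.028)]
[25, -2, 0, 0, 0, np.float64(0.027)]
[25, -3, 0, 0, 0, np.float64(0.028)]
[25.6, -4.5, -0.0, 0, 0, np.float64(0.027)]
[577.50930313 188.30892187 188.76408244] 87.01843025100762
```

Request:
send_rows(increments=[[26, 1, 0, 0, 0, 0.028], [26, 0, 0, 0, 0, 0.028], [26, 0, 0, 0, 0, 0.028], [25, -1, 0, 0, 0, 0.027], [26, -2, 0, 0, 0, 0.028]])

```text
time: 5.65
tool_pos: [587.2, 113.3, 188.8]
tcp_rot: [-179.9, 0.0, 91.7]
ft_force: [0.2, -0.5, -3.3]
finger_gap: 19.5
grip_force: 40.3
```

Request:
send_rows(increments=[[25, -2, 0, 0, 0, 0.027], [25, -3, 0, 0, 0, 0.028], [25.6, -4.5, 0, 0, 0, 0.027], [0, 0, 0, 0, 0, 0], [0, 0, 0, 0, 0, 0]])

```text
time: 6.28
tool_pos: [577.9, 187.9, 189.2]
tcp_rot: [-179.9, 0.0, 87.1]
ft_force: [0.4, 0.1, -2.5]
finger_gap: 19.9
grip_force: 40.2
```

```bash
python3 - <<'E'
from h import *
s=r.sense();print(s['tool_pos'],s['tcp_rot'],s['ft_force'],s['finger_gap'])
A=snap('scene','s1');B=snap('side','d1')
a=A['img'][135:260,175:265];b=B['img'][65:215,190:270]
f=lambda i:cv2.resize(i,None,fx=560/i.shape[0],fy=560/i.shape[0],interpolation=2)
cv2.imwrite('pics/hov.png',np.hstack([f(a),f(b)]))
for S in(A,B):
    P=cloud(S).reshape(-1,3); P=P[np.isfinite(P).all(1)]
    y=np.radians(-3);c,n=np.cos(y),np.sin(y)
    d=P-[577.5,188.3,0];L=np.c_[d[:,0]*c+d[:,1]*n,-d[:,0]*n+d[:,1]*c,d[:,2]]
    L=L[(abs(L[:,0])<25)&(abs(L[:,1])<70)]
    for z in range(99,235,6):
        q=L[abs(L[:,2]-z)<3]
        if len(q)>3:print(z,len(q),np.percentile(q[:,0],[5,50,95]).round(1),np.percentile(q[:,1],[2,98]).round(1),(np.polyfit(q[:,1],q[:,0],1)[0]).round(3))
E
```

```text
[577.85671886 187.87059855 189.21594152] [-1.79936911e+02  4.22183264e-02  8.70561122e+01] [ 0.43368322  0.06941054 -2.49888226] 19.869097283607474
117 18 [-2.7 -1.1 -0.6] [15.6 45.6] 0.061
123 19 [-3.8 -1.5 -0.1] [15.1 45.5] 0.081
129 16 [-3.4 -2.4  0.2] [16.7 46.1] 0.091
135 19 [-4.  -2.6 -1.2] [15.4 45.3] 0.029
141 17 [-3.2 -2.7 -1.5] [17.  44.8] 0.022
147 20 [-3.7 -2.6 -2. ] [16.2 45.7] -0.003
153 16 [-3.6 -2.8 -2.3] [16.3 45.9] 0.01
159 6 [-4.  -3.  -2.1] [17.8 46.9] 0.054
117 4 [-2.4 -1.3 -0.3] [-51.2 -49.9] -0.952
123 4 [-2.2 -1.1 -0.1] [-50.6 -50.2] -5.294
129 6 [-1.9 -0.8  0.2] [-50.9 -49.2] 0.465
135 5 [-2.5 -1.5  0.5] [-51.9 -19. ] -0.061
141 5 [-1.4  0.6  0.8] [-52.8 -49.1] 0.537
147 5 [-1.2 -1.   1. ] [-51.7 -50.2] -0.96
153 4 [-0.9  0.2  1.3] [-51.  -47.9] 0.422
159 5 [-2.5 -0.7 -0.5] [-51.7 -49.2] -0.14
165 5 [-2.3 -0.3 -0.2] [-52.1 -49. ] -0.587
171 5 [-2.1 -1.9  0.1] [-50.6 -48.4] 0.6
177 6 [-1.8 -0.7  0.4] [-52.2 -49.6] 0.392
183 4 [-1.4 -0.4  0.6] [-51.5 -50.1] -0.957
189 7 [-10.1  -1.    0.9] [-51.4 -14.1] -0.333
195 30 [-13.7   1.   17.7] [-51.   -5.9] 0.128
201 58 [-19.3  -0.6  19. ] [-50.3  -5.3] 0.045
207 58 [-19.3  -2.1  18.9] [-50.8  -5.4] 0.006
213 66 [-18.7   0.1  19.2] [-50.4  -4.6] 0.042
219 65 [-20.4  -1.5  18.9] [-50.2  20.5] -0.01
225 250 [-11.9  -0.3  11.4] [-48.1  38.8] -0.004
231 37 [-23.3   1.4  23.5] [-27.2   1.4] 0.233
```

View pics/hov.png

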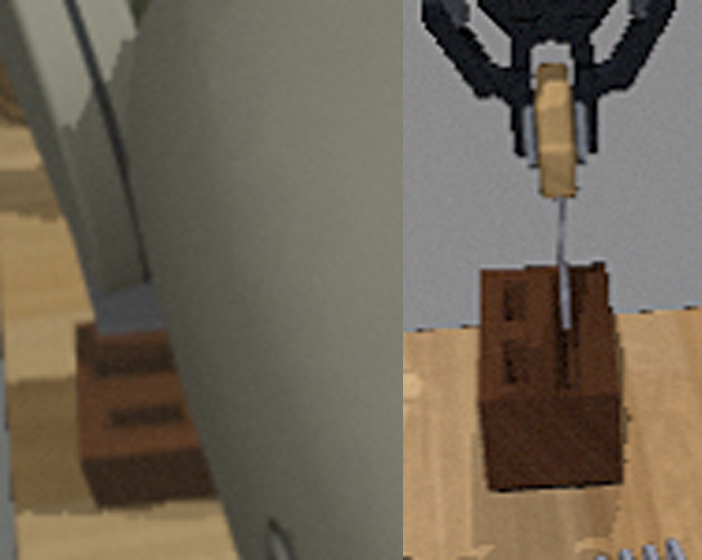

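The hover picture's right half shows the blade at (563,325) lined up with the long slot at (563,370). Depth puts it within about 1 mm of the slot's centre, so I descend.

Request:
send_rows(increments=[[0, 0.5, 10, 0, 0, 0], [0, 0, 12, 0, 0, 0], [0, 0, 8, 0, 0, 0], [0, 0, 4, 0, 0, 0], [0, 0, 4, 0, 0, 0]])

```text
time: 7.0
tool_pos: [578.7, 188.3, 151.8]
tcp_rot: [180.0, -0.0, 87.0]
ft_force: [-0.1, -0.2, -2.8]
finger_gap: 19.9
grip_force: 40.2
```

Request:
send_rows(increments=[[0, 0, 4, 0, 0, 0], [0, 0, 4, 0, 0, 0], [0, 0, 4, 0, 0, 0], [0, 0, 4, 0, 0, 0], [0, 0, 0, 0, 0, 0]])

```text
time: 7.62
tool_pos: [578.4, 188.2, 135.5]
tcp_rot: [-180.0, 0.0, 87.0]
ft_force: [0.3, -0.3, -2.5]
finger_gap: 19.7
grip_force: 40.2
```

Request:
send_rows(increments=[[0, 0, 6, 0, 0, 0], [0, 0, 6, 0, 0, 0], [0, 0, 6, 0, 0, 0], [0, 0, 6, 0, 0, 0], [0, 0, 6, 0, 0, 0]])

```text
time: 8.25
tool_pos: [578.6, 188.2, 105.5]
tcp_rot: [-180.0, 0.0, 87.0]
ft_force: [-0.2, 0.5, -2.2]
finger_gap: 19.6
grip_force: 40.2
```

Request:
send_rows(increments=[[0, 0, 4, 0, 0, 0], [0, 0, 3, 0, 0, 0], [0, 0, 2, 0, 0, 0], [0, 0, 0, 0, 0, 0]])

```text
time: 8.75
tool_pos: [578.6, 188.2, 96.9]
tcp_rot: [-180.0, 0.0, 87.0]
ft_force: [-0.5, -1.4, -1.8]
finger_gap: 19.1
grip_force: 40.2
```

Request:
send_rows(increments=[[0, 0, 2, 0, 0, 0], [0, 0, 1, 0, 0, 0], [0, 0, 1, 0, 0, 0], [0, 0, 0, 0, 0, 0]])

```text
time: 9.25
tool_pos: [578.7, 188.2, 93.0]
tcp_rot: [-180.0, -0.0, 87.0]
ft_force: [0.1, -0.6, -3.0]
finger_gap: 20.0
grip_force: 40.4
```

Request:
send_rows(increments=[[0, 0, 1, 0, 0, 0], [0, 0, 1, 0, 0, 0], [0, 0, 0, 0, 0, 0]])

```text
time: 9.62
tool_pos: [579.0, 188.3, 92.8]
tcp_rot: [180.0, -0.0, 87.0]
ft_force: [-4.3, -2.3, 10.3]
finger_gap: 19.5
grip_force: 42.0
```

The force rose to 10 N at TCP 92.8, which is where I expected the slot's floor, so the blade is home. I release and rise.

Request:
send_rows(increments=[[0, 0, 0, 0, 0, 0], [0, 0, 0, 0, 0, 0], [0, 0, 0, 0, 0, 0], [0, 0, 0, 0, 0, 0], [0, 0, 0, 0, 0, 0]], grip=-1)

```text
time: 10.25
tool_pos: [578.6, 188.2, 90.9]
tcp_rot: [-180.0, 0.0, 87.0]
ft_force: [-0.3, -0.5, -0.2]
finger_gap: 85.6
grip_force: 0.0
```

Request:
send_rows(increments=[[0, 0, -8, 0, 0, 0], [0, 0, -20, 0, 0, 0], [0, 0, -35, 0, 0, 0], [0, 0, -40, 0, 0, 0], [0, 0, -20, 0, 0, 0]])

```text
time: 10.88
tool_pos: [580.2, 188.6, 218.6]
tcp_rot: [179.7, -0.1, 87.0]
ft_force: [-0.2, 1.1, -0.4]
finger_gap: 85.4
grip_force: 0.0
```

Request:
send_rows(increments=[[0, 0, 0, 0, 0, 0], [0, 0, 0, 0, 0, 0], [0, 0, 0, 0, 0, 0], [0, 0, 0, 0, 0, 0]])

```text
time: 11.38
tool_pos: [578.0, 188.0, 212.5]
tcp_rot: [-179.9, 0.0, 87.0]
ft_force: [-0.7, -0.0, 0.4]
finger_gap: 85.5
grip_force: 0.0
```

```bash
python3 - <<'E'
from h import *
B=snap('side','d2');snap('wrist','w2')
P=cloud(B).reshape(-1,3);P=P[np.isfinite(P).all(1)]
y=np.radians(-3);c,n=np.cos(y),np.sin(y)
d=P-[577.5,188.3,0];L=np.c_[d[:,0]*c+d[:,1]*n,-d[:,0]*n+d[:,1]*c,d[:,2]]
q=L[(abs(L[:,0])<20)&(abs(L[:,1])<60)&(L[:,2]>115)&(L[:,2]<140)]
print(len(q),np.median(q[:,2]),cv2.minAreaRect(q[:,:2].astype(np.float32)))
E
```

```text
280 129.02309292739122 ((0.28659725189208984, -2.1844558715820312), (94.17691040039062, 20.79256820678711), 89.83197021484375)
```

View pics/d2.png

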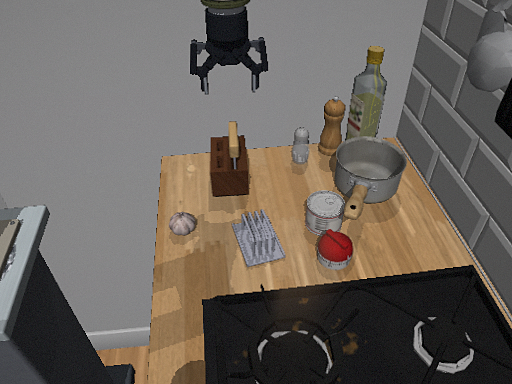

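The scraper stands in the long slot at (234,140) with its top at z 129, so it is home. The rack at (258,238) is empty, the bystanders haven't moved, and the gripper is clear.

```bash
python3 -c "
from bench import r
print(r.hand_in())"
```

```text
the job is handed in; nothing more can be done
None
```

The dough scraper now stands released in the tool block's long slot, blade home on the floor and handle top at 129 mm as expected; the rack is empty, the bystanders look unmoved, and the job was handed in at about 11.5 s with no verdict returned.

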